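Samovar to full boil

TASK

Set the electric samovar to full boil: with the fingertips push its heat lever, without gripping or forcing it, past the first notch and all the way to the second stop, then press the start button right down and let it go. Do not disturb the mug, the sugar jar or the spoon caddy, and leave the lever at the second stop.

Things in the scene. Friction and masses are not known exactly. Their poses are not given: they have to be found in the camera images.
- station: Tea station, fixed to the table: a steel tray (210 x 500 x 12 mm) with a low white control box at one end and a chrome samovar at the other. Origin: on the table under the box's centre. x: the way the lever is pushed, away from the robot, turned up to 20 degrees; y: towards the samovar; z up. The box is 170 (x) x 150 (y) mm, its flat top 60 mm above the table.
- samovar_axis (a point): Point on the tray on the samovar's upright axis, 300 mm along the station's y; axes as the station's. The samovar is 210 mm across (255 mm along y over its handles) and 350 mm tall; its tap sticks out 167 mm to -x, 110 to 195 mm above the table.
- lever_paddle (a point): Centre of the heat lever's upright black paddle (12 x 32 x 36 mm), 28 mm above the box top; moves with it; axes as the station's. It slides straight along station y = -35 mm: x = -32 to -20 mm off, +12 first notch, +44 mm second stop. Push its flat -x side; the box top in front of it is free for at least 47 mm. There is a 10 mm gap under the paddle.
- heat_lever (a joint): Lever travel along the station's x, m: 0 to 0.012 off (the start; loose there, about 1 N), 0.044 first notch, 0.076 second stop (hard end). Leaving off (past 0.012) or the first notch takes up to about 8 N, falling to nothing 16 mm on; from there a spring detent draws it into the next place, where it stays.
- start_top (a point): Centre of the top of the start button, a round white push button 28 mm across in a grey housing on the box top, at station x = 0, y = +35 mm; z up.
- start (a joint): How far the start button is pressed, in m: 0 up, 0.006 fully down. A spring raises it when let go; fully down takes 4 N.
- mug: Bystander: white mug, 80 mm across and 85 mm tall, standing loose under the samovar's tap. Origin: centre of its underside.
- sugar_jar: Bystander: closed glass sugar jar, 84 mm across and 120 mm tall, standing loose beside or beyond the control box. Origin: centre of its underside.
- spoon_caddy: Bystander: grey plastic cup with steel spoons, 84 mm across, 170 mm tall with the spoons, standing loose beside or beyond the control box. Origin: centre of its underside.

How it is judged:
On the way, in this order (a step that is already met when the one before it is completed fails the run):
1. the heat lever is at the second stop (value of joint heat_lever above 0.072 m), for 0.2 s.
2. the start button is pressed down (value of joint start above 0.0045 m), for 0.04 s.
At the end, for the whole second after the job is handed in: The lever rests at the second stop (past 72 of 76 mm), the button has been pressed at least 4.5 of 6 mm after that and is up again (under 1.5 mm), and the mug, jar and caddy stand upright within 20 mm of where they were (value of joint heat_lever above 0.072 m and value of joint start below 0.0015 m and distance of each of mug, sugar_jar, spoon_caddy from where it was at the start of the episode below 0.02 m and angle between each of mug, sugar_jar, spoon_caddy's own z axis and vertical below 0.1 rad); the robot touches nothing.
It fails at once if the start button is pressed before the lever is at the second stop (value of joint start above 0.003 m and value of joint heat_lever below 0.068 m).
It fails at once if the lever is gripped or forced (over 38 N from the fingers) (contact force between the fingers and heat_lever above 38 N).
It fails at once if the mug, jar or caddy is moved, lifted or tipped (distance of any of mug, sugar_jar, spoon_caddy from where it was at the start of the episode above 0.02 m or angle between any of mug, sugar_jar, spoon_caddy's own z axis and vertical above 0.3 rad).
It also fails if it takes over 42 s, if anything falls off the work surface, if the arm or the gripper's body presses on something with over 40 N, if the wrist force passes 120 N, or if a joint passes its speed limit or range.

ROBOT

A 6-joint arm with a two-finger parallel gripper is mounted at the origin on the work surface. World frame = base frame: x ahead of the robot, y to its left, z up, the work surface at z = 0. Lengths are in m, angles in rad, forces in N, time in s.
With the tool pointing down it reaches from about 0.375 to 0.975 m from the base axis. Payload 3.8 kg.
Tool frame: the origin (TCP) lies at the very end of the fingers, on their centre line; the grasp point (between the pads) lies 19 mm behind it; z points along the fingers, y is the direction in which the jaws open and shut (so a half turn about z gives the same grasp; the last joint's range is limited). The gripper opens to 85 mm and grips with 20 to 120 N. Pads are 22 mm wide; open, the fingers measure 114 mm over their backs; the gripper's body (76 mm by 85 mm) begins 54 mm behind the grasp point. The pads swing forward as they close: fully open they stand 13 mm farther back than shut.
Start: joints at [-1.191, 0.264, 1.604, -0, 1.274, -0.037], TCP at [0.273, -0.617, 0.231] pointing down, gripper open.
Joint ranges: [-2.63, 2.63], [-0.94, 2.18], [0.31, 2.57], [-1.31, 4.45], [0, 2.66], [-2.55, 2.55]. Speed limits (rad/s): [2.57, 2.57, 3.14, 3.14, 3.14, 3.14].

INTERFACE

Orientations are given as a rotation vector (axis times angle).
In Python, from workcell import bot, read_camera, finish_job gives the robot as it stands. The module is installed in compiled form; this text tells all that it offers.
- The arm moves only by the tool servo_tool, never from a script. Its argument "targets" is text: rows parted by semicolons, each of 7 numbers parted by spaces: the turn, a rotation vector about the tool's x, y, z in rad, then the shift along the tool's x, y, z in mm, then the finger opening in mm, from 0 to 85.4. In form: wx wy wz x y z gripper; .... A call has 1 to 8 rows; each row shifts and turns the pose as measured when the row begins, along the tool's axes as they then stand; what a row does not reach is not made up. A row lasts 1/12 s, in which the tool goes at most 41.7 mm and 7.16 degrees, less where a joint would pass 70% of its speed; a pose out of reach is approached as far as the arm can. A call is refused whole if a number of a shift passes 41.7 or a number of a turn 0.125, either way. A call with a gripper value outside its range is refused whole. The fingers move at their own pace and stop on an object; "newtons" is the grip in N (left out, the last holds). Time passes only in rows, so rows that do not move let the fingers close. It gives the time, the measured TCP pose, the force and the opening at its end, in the units of the state.
- bot.read_state(): the state, without advancing time (a new reading comes with each control period).
- read_camera(name): name is "scene" or "top" or "wrist"; returns a dict with "image" (480x640x3 uint8, red, green, blue), "mtx" (3x3 intrinsics, pixels), "eye" and "orientation" of the camera in the world; the wrist camera has in their place "T_tool_cam" (4x4, takes a point from camera to tool coordinates, whose origin is the TCP and whose axes are the flange's). Camera axes: x right, y up, looking along -z (the intrinsics and any distortion apply to the point x, -y, -z); pixel columns grow to the right and rows downward; lengths in m; the calibration is good to about 2 mm. A picture is of the moment at which its call begins: read the wrist's pose just before it. There is no depth.
- finish_job(): hands the job in, once; it reports no verdict.
The state is a dict: "time": time; "q": joint angles; "joint_vel": joint speeds; "joint_torque": joint torques, N m; "tool_pos": TCP position; "tcp_rot": TCP orientation; "wrist_force": force on the tool from outside, world axes, zero at the start; "torque": the same for the moment, N m; "width": opening from 0.0 (shut) to 1.0 (fully open).
Only numpy, scipy, OpenCV 4.12 (cv2) and the standard library are available. Lean on these libraries where they do the work, as an engineer would, in place of code of your own. Each camera call takes 0.05 s, during which the arm holds its last target.

## Working session

There is one attempt and no reset: what is moved stays moved. The work goes in short steps, Python scripts to look and compute and a tool call to move; the robot and the scene stay as the last step left them, time stands still between calls to the robot, and variables do not carry over. Pictures are saved under pics/ and viewed, and the job is handed in when it is done.

Besides the shell and the picture viewer there is one more tool, called after "Request:" in YAML: its name, and indented under it one key for each argument. servo_tool: Moves the arm, as the interface text tells. Its arguments: {"type":"object","properties":{"targets":{"type":"string"},"newtons":{"type":"number"}},"required":["targets"]}

```bash
mkdir -p pics
cat > h.py <<'E'
import numpy as np,cv2
from workcell import bot, read_camera, finish_job
def snap(n,f):
    c=read_camera(n); cv2.imwrite('pics/'+f,c['image'][:,:,::-1]); return c
E
python3 - <<'E'
from h import *
import pickle
s=bot.read_state(); print(s)
d={}
for n in ['scene','top']:
    c=snap(n,n+'1.png'); d[n]=c; print(n,{k:v for k,v in c.items() if k!='image'})
pickle.dump(d,open('cams.pkl','wb'))
E
```

```text
{'time': 0.0, 'q': array([-1.19085707e+00,  2.64735179e-01,  1.60537733e+00,  2.81633058e-05,
        1.27367248e+00, -3.69302171e-02]), 'joint_vel': array([-0.00136159, -0.00155132,  0.00129139,  0.0003042 , -0.00140279,
       -0.00041513]), 'joint_torque': array([ 4.53953890e-04, -5.15105474e+01, -3.67319548e+01, -7.96495942e-05,
        1.28936057e-02, -1.13822765e-07]), 'tool_pos': array([ 0.27302767, -0.61652759,  0.22997232]), 'tcp_rot': array([-3.07148079e+00, -6.49625230e-01,  5.45679675e-04]), 'wrist_force': array([-0.43814017, -0.67241843, -0.02712583]), 'torque': array([-0.0035099 ,  0.01729829, -0.01483857]), 'width': 0.9972234467896145}
scene {'mtx': array([[569.33709907,   0.        , 315.70197929],
       [  0.        , 569.33709907, 230.51770129],
       [  0.        ,   0.        ,   1.        ]]), 'eye': array([0.63207933, 0.78142819, 1.09224887]), 'orientation': array([0.06728929, 0.98150982, 2.87549607])}
top {'mtx': array([[467.59989077,   0.        , 319.05337207],
       [  0.        , 467.59989077, 244.01951313],
       [  0.        ,   0.        ,   1.        ]]), 'eye': array([0.40242662, 0.00501885, 1.109337  ]), 'orientation': array([ 0.07666406, -0.12294514, -1.5594191 ])}
```

View pics/scene1.png

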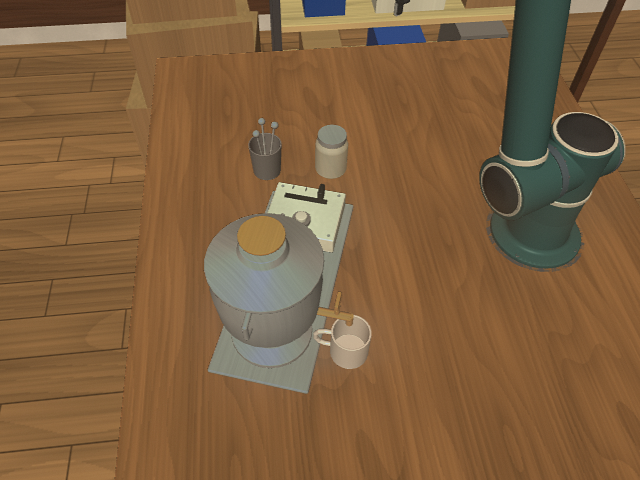

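View pics/top1.png

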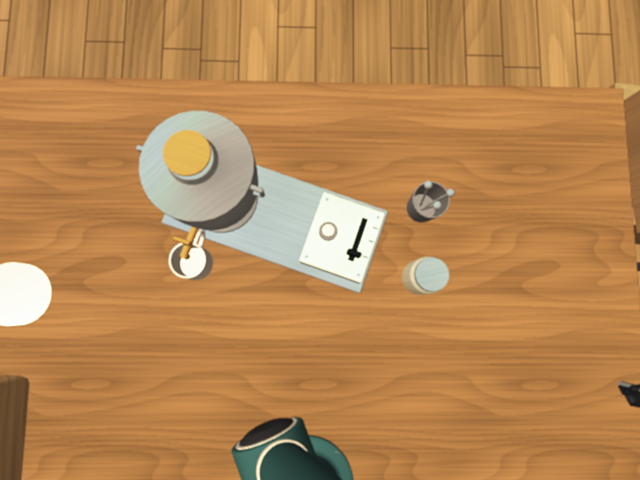

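The scene view shows the box around (305,215), with the lever at about (321,192) and the button at (302,218). In the top view the box is at (343,237), the lever paddle at (354,254), the button at (328,231), the jar at (427,275), the caddy at (428,202) and the mug at (190,260). I'll zoom in on both.

Run:
```python
from h import *
a=cv2.imread('pics/top1.png')[180:300,290:450]; cv2.imwrite('pics/topz.png',cv2.resize(a,None,fx=5,fy=5,interpolation=cv2.INTER_CUBIC))
a=cv2.imread('pics/scene1.png')[170:260,250:370]; cv2.imwrite('pics/scenez.png',cv2.resize(a,None,fx=6,fy=6,interpolation=cv2.INTER_CUBIC))
```

```text
(no output)
```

View pics/topz.png

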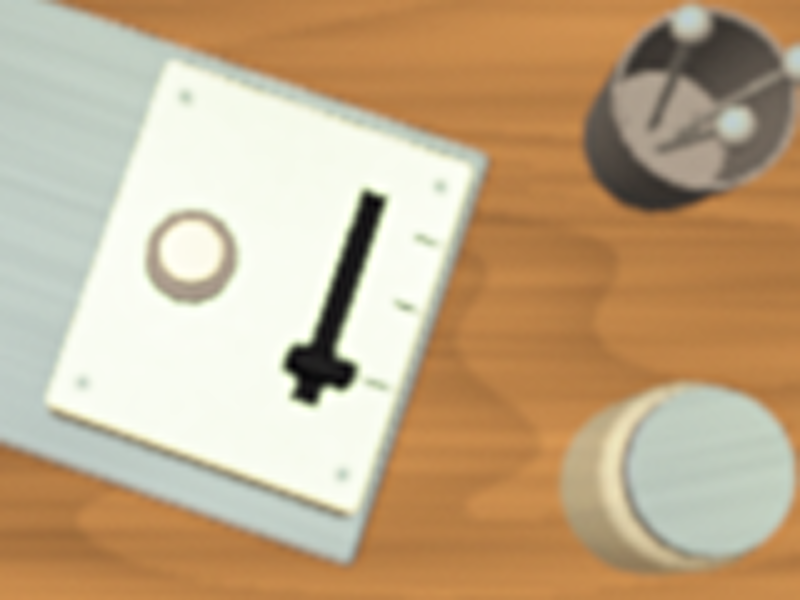

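View pics/scenez.png

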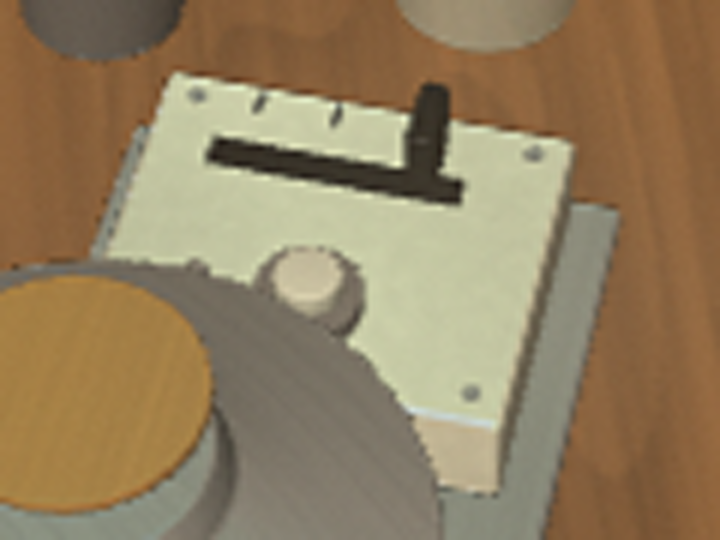

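```bash
cat >> h.py <<'E'
import pickle
from scipy.spatial.transform import Rotation as R
from scipy.optimize import least_squares
def proj(c,P):
    P=np.atleast_2d(P); Rm=R.from_rotvec(c['orientation']).as_matrix()
    q=(P-c['eye'])@Rm; q=q*[1,-1,-1]; q=q@np.array(c['mtx']).T
    return q[:,:2]/q[:,2:]
def ray(c,uv,z):
    Rm=R.from_rotvec(c['orientation']).as_matrix()
    d=np.linalg.inv(c['mtx'])@[uv[0],uv[1],1]; d=Rm@(d*[1,-1,-1])
    return c['eye']+d*(z-c['eye'][2])/d[2]
E
python3 - <<'E'
from h import *
d=pickle.load(open('cams.pkl','rb'))
t=lambda u,v:(290+(u+.5)/5-.5,180+(v+.5)/5-.5)
s=lambda u,v:(250+(u+.5)/6-.5,170+(v+.5)/6-.5)
T=[t(168,60),t(478,160),t(352,515),t(47,408)]; ST=np.array([[85,75],[85,-75],[-85,-75],[-85,75]])/1e3
S=[s(176,72),s(573,147),s(497,425)]; SS=np.array([[85,-75],[-85,-75],[-85,75]])/1e3
def W(p,q,z=.06):
    r=R.from_euler('z',p[2]).as_matrix(); q=np.c_[q,np.full(len(q),z)]; return q@r.T+[p[0],p[1],0]
ft=lambda p:(proj(d['top'],W(p,ST))-T).ravel()
fs=lambda p:(proj(d['scene'],W(p,SS))-S).ravel()
for f in (ft,fs,lambda p:np.r_[ft(p),fs(p)]):
    o=least_squares(f,[.45,-.05,0]); print(o.x,np.degrees(o.x[2]),o.fun.round(1))
p=o.x
def tri(a,b):
    f=lambda X:np.r_[proj(d['top'],X)[0]-a,proj(d['scene'],X)[0]-b]
    o=least_squares(f,[.45,-.05,.08]); return o.x,o.fun
X,e=tri(t(192,250),s(308,275)); print('btn',X,e)
r=R.from_euler('z',p[2]).as_matrix()
print('local',r.T@(X-[p[0],p[1],0]))
for n,l in dict(paddle_start=[-32,-35,88],paddle20=[-20,-35,88],stop=[44,-35,88],btn=[0,35,75]).items():
    w=r@(np.array(l)/1e3)+[p[0],p[1],0]; print(n,w,proj(d['top'],w),proj(d['scene'],w))
for n,l in (('jar',(427,275,.12)),('cad',(432,200,.1)),('mug',(190,260,.085))): print(n,ray(d['top'],l[:2],l[2]))
E
```

```text
[ 0.55492151 -0.0774027  -0.32640453] -18.701601882080624 [-0.2 -0.5 -0.4  0.9  1.4  0.1 -0.7 -0.5]
[ 0.55476818 -0.07476897 -0.34596132] -19.822123527534984 [-0.9 -0.8  0.8 -0.8  0.1  1.3]
[ 0.55475652 -0.07651711 -0.33470548] -19.17721155679596 [-0.3 -0.6 -0.6  1.3  0.6  0.3 -1.3 -0.8 -1.4 -1.1  0.4 -1.7  0.4  0.4]
btn [ 0.56614567 -0.04444008  0.07853584] [-0.13505792  0.44888297 -0.4683078  -0.1156011 ]
local [0.00022012 0.03403822 0.07853584]
paddle_start [ 0.5130351  -0.09906315  0.088     ] [[352.74197907 253.49694624]] [[320.70082079 193.02367295]]
paddle20 [ 0.52436919 -0.10300504  0.088     ] [[354.51398419 248.4044584 ]] [[315.7214936  192.14629909]]
stop [ 0.58481764 -0.12402846  0.088     ] [[363.87523969 221.50155651]] [[289.35799122 187.50096311]]
btn [ 0.5662537  -0.04345936  0.075     ] [[327.35111702 230.24290777]] [[300.46109982 216.60541735]]
jar [ 0.46512316 -0.25434122  0.12      ]
cad [ 0.63297698 -0.27450181  0.1       ]
mug [0.49543808 0.2566329  0.085     ]
```

The two cameras agree: the station is at (0.555, -0.077) with a yaw of about -19.2°, and the button top is at z ≈ 0.078. I'll move with the gripper shut and high enough to clear the jar and caddy.

Request:
servo_tool:
  targets: "0 0 0 20 -20 -3 0;0 0 0 28 -27 -3 0;0 0 0 28 -27 -3 0;0 0 0 28 -27 -3 0;0 0 0 28 -27 -3 0;0 0 0 28 -27 0 0;0 0 0 28 -27 0 0;0 0 0 28 -27 0 0"
  newtons: 20

```text
time: 0.77
tool_pos: [0.3849, -0.3327, 0.2392]
tcp_rot: [-3.07, -0.629, 0.007]
wrist_force: [1.1, -0.0, 0.5]
width: -0.001
```

```bash
cat >> h.py <<'E'
SX,SY,SA=.55476,-.07652,-.3347
Rs=R.from_euler('z',SA).as_matrix()
def where(tgt=None):
    s=bot.read_state(); p=s['tool_pos']; Rt=R.from_rotvec(s['tcp_rot'])
    print('t',round(s['time'],2),'pos',p.round(4),'station mm',(Rs.T@(p-[SX,SY,0])*1e3).round(1),'F_st',(Rs.T@s['wrist_force']).round(1),'w',round(s['width'],3),'q',s['q'].round(2))
    want=R.from_matrix(Rs@np.diag([1,-1,-1]))
    print('turn left(tool)',(Rt.inv()*want).as_rotvec().round(3))
    if tgt is not None:
        g=Rs@(np.array(tgt)/1e3)+[SX,SY,0]; print('shift now',(Rt.inv().apply(g-p)*1e3).round(1))
E
python3 -c "
from h import *
where([-64,-35,200])"
```

```text
t 0.77 pos [ 0.3849 -0.3327  0.2392] station mm [ -76.3 -297.8  239.2] F_st [1.  0.3 0.5] w -0.001 q [-0.76 -0.05  1.94  0.    1.27  0.4 ]
turn left(tool) [-0.007  0.006  0.739]
shift now [ 186.2 -185.7   40.3]
```

Request:
servo_tool:
  targets: "0 0 0 28 -28 0 0;0 0 0 28 -28 0 0;0 0 0 28 -28 0 0;0 0 0 28 -28 0 0;0 0 0 28 -28 0 0;0 0 0 28 -28 0 0;0 0 0.12 0 0 0 0;0 0 0.12 0 0 0 0"

```text
time: 1.43
tool_pos: [0.4749, -0.0914, 0.2377]
tcp_rot: [-3.119, -0.259, 0.01]
wrist_force: [0.3, -0.4, 0.0]
width: -0.001
```

Request:
servo_tool:
  targets: "0 0 0.12 0 0 0 0;0 0 0.12 0 0 0 0;0 0 0.12 0 0 0 0;0 0 0.12 0 0 0 0;0 0 0.08 0 0 0 0;0 0 0 0 0 0 0"

```text
time: 1.93
tool_pos: [0.4732, -0.087, 0.2346]
tcp_rot: [-3.063, 0.653, 0.024]
wrist_force: [0.9, -0.7, 0.5]
width: 0.002
```

```bash
python3 -c "
from h import *
where([-66,-35,130])
c=snap('wrist','w1.png');print(c['mtx'],c['T_tool_cam'])
snap('top','top2.png');snap('scene','scene2.png')"
```

```text
t 1.93 pos [ 0.4732 -0.087   0.2346] station mm [-73.6 -36.7 234.6] F_st [ 1.1 -0.4  0.5] w 0.002 q [-0.24 -0.1   1.99  0.01  1.27  1.75]
turn left(tool) [-0.007  0.017 -0.085]
shift now [  9.2  -1.7 104.5]
[[344.39368055   0.         319.25348694]
 [  0.         344.39368055 236.5750601 ]
 [  0.           0.           1.        ]] [[ 1.15188866e-03  9.53804360e-01  3.00426225e-01  7.78459451e-02]
 [ 9.99999092e-01 -8.88582432e-04 -1.01307339e-03  3.80655597e-04]
 [-6.99320348e-04  3.00427120e-01 -9.53804517e-01 -1.42149522e-01]
 [ 0.00000000e+00  0.00000000e+00  0.00000000e+00  1.00000000e+00]]
```

View pics/w1.png

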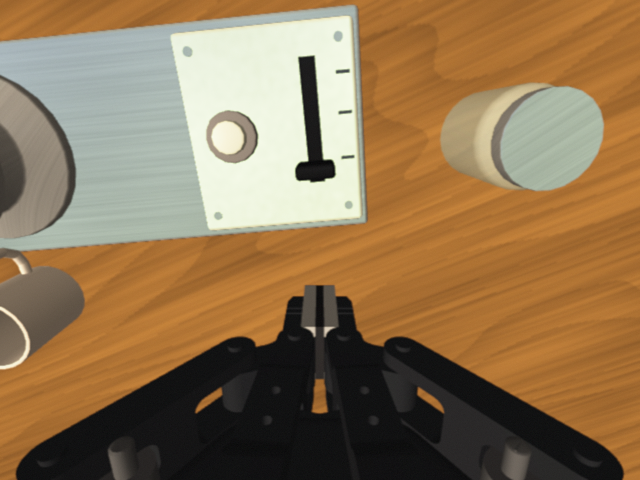

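The wrist view shows the box corners at about (172,35), (353,15), (360,219) and (211,229). The paddle is at (315,170), the button at (227,138), and the fingertips end near (319,285). I'll refine the station pose from these.

Run:
```python
from h import *
s=bot.read_state(); print(s['tool_pos'],s['tcp_rot'])
c=read_camera('wrist'); T=np.eye(4);T[:3,:3]=R.from_rotvec(s['tcp_rot']).as_matrix();T[:3,3]=s['tool_pos']
T=T@np.array(c['T_tool_cam'])
cam=dict(mtx=c['mtx'],eye=T[:3,3],orientation=R.from_matrix(T[:3,:3]).as_rotvec())
U=np.array([[172,35],[353,15],[360,219],[211,229]]);ST=np.array([[85,75],[85,-75],[-85,-75],[-85,75]])/1e3
def W(p,q,z=.06):
    r=R.from_euler('z',p[2]).as_matrix(); q=np.c_[q,np.full(len(q),z)]; return q@r.T+[p[0],p[1],0]
o=least_squares(lambda p:(proj(cam,W(p,ST))-U).ravel(),[.55,-.07,-.33]);print(o.x,np.degrees(o.x[2]),o.fun.round(1))
r=R.from_euler('z',o.x[2]).as_matrix()
for uv,z in (((227,138),.078),((315,163),.106),((313,180),.106)): print((r.T@(ray(cam,uv,z)-[o.x[0],o.x[1],0])*1e3).round(1))
```

```text
[ 0.47329553 -0.08715641  0.23476465] [-3.06405109  0.64601861  0.02364422]
[ 0.55339086 -0.07876988 -0.33085419] -18.95654885909652 [-2.7 -2.2  1.7 -0.3  3.9  1.1 -2.8  3.4]
[ 0.5 37.4 78. ]
[-22.9 -34.7 106. ]
[-35.8 -32.  106. ]
```

Agreement is within about 2 mm. Next I'll fix the yaw and tilt, then go down.

Request:
servo_tool:
  targets: "-0.007 0.017 -0.085 0 0 0 0;0 0 0 4 -2 30 0;0 0 0 2 0 30 0;0 0 0 0 0 30 0;0 0 0 0 0 0 0"

```text
time: 2.55
tool_pos: [0.4836, -0.0885, 0.1463]
tcp_rot: [3.101, -0.5, 0.018]
wrist_force: [-1.7, 0.2, 0.0]
width: 0.003
```

```bash
python3 -c "
from h import *
where([-66,-35,78])"
```

```text
t 2.55 pos [ 0.4836 -0.0885  0.1463] station mm [-63.2 -34.7 146.3] F_st [-1.7 -0.4  0. ] w 0.003 q [-0.23 -0.02  2.09 -0.    1.07  1.66]
turn left(tool) [-0.001 -0.011  0.015]
shift now [-3.5  0.3 68.2]
```

Request:
servo_tool:
  targets: "0 -0.011 0.015 -3 0 20 0;0 0 0 -2 0 20 0;0 0 0 0 0 15 0;0 0 0 0 0 8 0;0 0 0 0 0 0 0"

```text
time: 2.97
tool_pos: [0.4815, -0.0878, 0.0857]
tcp_rot: [-3.098, 0.517, -0.005]
wrist_force: [-0.4, -0.2, 0.5]
width: -0.001
```

```bash
python3 -c "
from h import *
where([-66,-35,78])
snap('scene','scene3.png')
a=cv2.imread('pics/scene3.png')[150:270,240:400]; cv2.imwrite('pics/scene3z.png',cv2.resize(a,None,fx=5,fy=5,interpolation=cv2.INTER_CUBIC))"
```

```text
t 2.97 pos [ 0.4815 -0.0878  0.0857] station mm [-65.5 -34.7  85.7] F_st [-0.3 -0.3  0.5] w -0.001 q [-0.23  0.05  2.14  0.    0.95  1.67]
turn left(tool) [-0.001 -0.003  0.004]
shift now [-0.5  0.3  7.7]
```

View pics/scene3z.png

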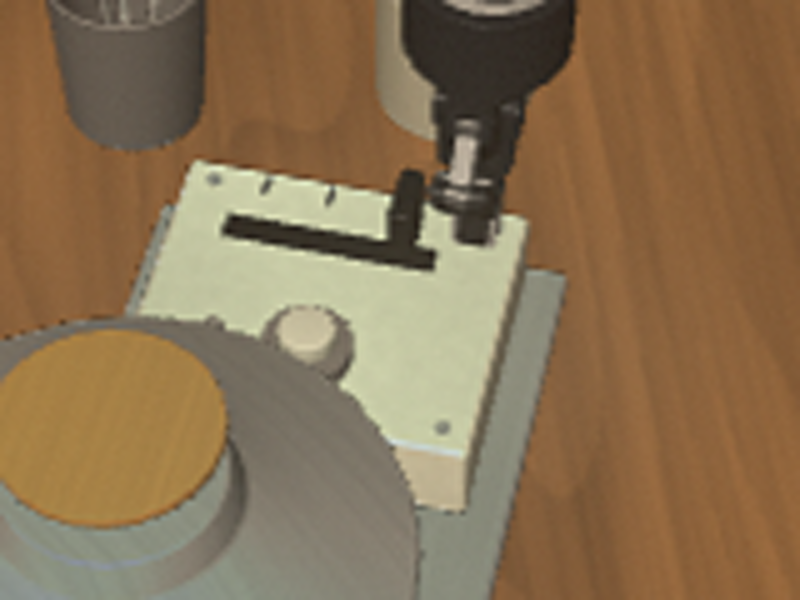

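The fingertips, at (475,230) in the zoom, stand behind the paddle at (405,205). Next I'll push in small steps.

Request:
servo_tool:
  targets: "0 0 0 3 0 4 0;0 0 0 5 0 3 0;0 0 0 5 0 0 0;0 0 0 5 0 0 0;0 0 0 5 0 0 0;0 0 0 5 0 0 0"

```text
time: 3.52
tool_pos: [0.512, -0.0978, 0.0841]
tcp_rot: [-3.098, 0.516, -0.01]
wrist_force: [-7.3, 2.2, 4.4]
width: 0.0
```

```bash
python3 -c "
from h import *
where([27,-35,80])"
```

```text
t 3.52 pos [ 0.512  -0.0978  0.0841] station mm [-33.4 -34.2  84.1] F_st [-7.6 -0.3  4.4] w 0.0 q [-0.24  0.11  2.08  0.    0.95  1.66]
turn left(tool) [-0.002 -0.006  0.005]
shift now [60.3  1.1  4.5]
```

Request:
servo_tool:
  targets: "0 0 0 5 0 0 0;0 0 0 5 0 0 0;0 0 0 5 0 0 0;0 0 0 5 0 0 0"

```text
time: 3.85
tool_pos: [0.5309, -0.1043, 0.0845]
tcp_rot: [-3.097, 0.516, -0.001]
wrist_force: [0.7, 0.4, 0.5]
width: -0.003
```

```bash
python3 -c "
from h import *
where([27,-35,84])
snap('scene','scene4.png')
a=cv2.imread('pics/scene4.png')[150:270,240:400]; cv2.imwrite('pics/scene4z.png',cv2.resize(a,None,fx=5,fy=5,interpolation=cv2.INTER_CUBIC))"
```

```text
t 3.85 pos [ 0.5309 -0.1043  0.0845] station mm [-13.4 -34.1  84.5] F_st [0.5 0.6 0.5] w -0.003 q [-0.24  0.15  2.03  0.    0.96  1.66]
turn left(tool) [-0.002 -0.     0.005]
shift now [40.4  1.1  0.5]
```

View pics/scene4z.png

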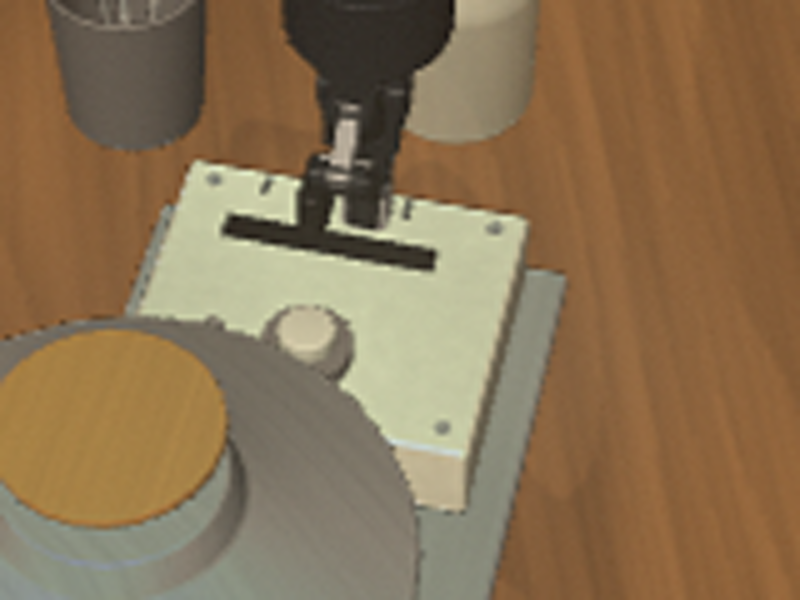

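The lever has jumped ahead to the first notch: paddle at (310,205), no force now. I'll keep pushing.

Request:
servo_tool:
  targets: "0 0 0 5 0 0 0;0 0 0 5 0 0 0;0 0 0 5 0 0 0;0 0 0 5 0 0 0"

```text
time: 4.23
tool_pos: [0.5495, -0.1107, 0.0847]
tcp_rot: [-3.096, 0.516, 0.009]
wrist_force: [-3.0, 1.3, 2.3]
width: -0.001
```

Request:
servo_tool:
  targets: "0 0 0 5 0 0 0;0 0 0 5 0 0 0;0 0 0 4 0 0 0"

```text
time: 4.48
tool_pos: [0.5651, -0.116, 0.0849]
tcp_rot: [-3.097, 0.516, 0.006]
wrist_force: [0.2, -0.1, -0.8]
width: 0.001
```

```bash
python3 -c "
from h import *
where([27,-35,84])
snap('scene','scene5.png')
a=cv2.imread('pics/scene5.png')[150:270,240:400]; cv2.imwrite('pics/scene5z.png',cv2.resize(a,None,fx=5,fy=5,interpolation=cv2.INTER_CUBIC))"
```

```text
t 4.48 pos [ 0.5651 -0.116   0.0849] station mm [ 22.8 -33.9  84.9] F_st [ 0.2 -0.  -0.8] w 0.001 q [-0.25  0.22  1.95  0.    0.98  1.65]
turn left(tool) [-0.002  0.004  0.005]
shift now [4.2 1.1 0.9]
```

View pics/scene5z.png

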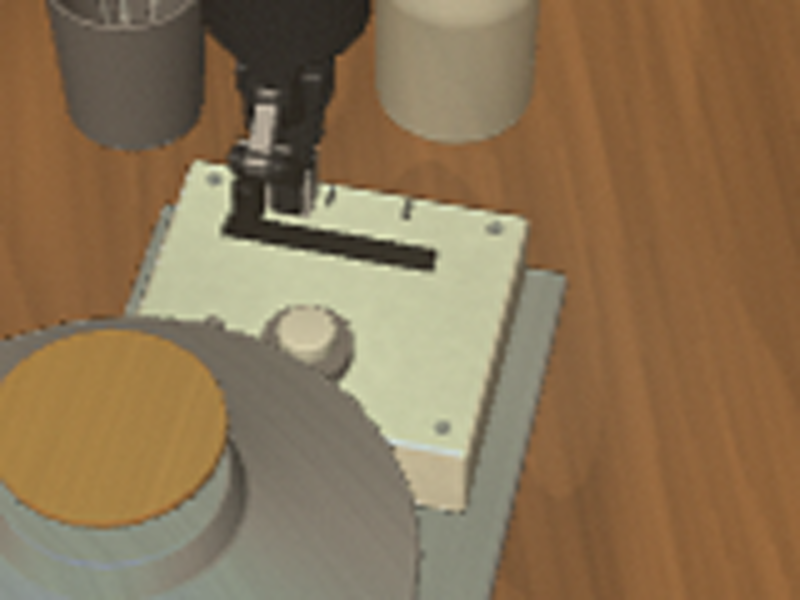

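The lever stem is at the slot's far end (245,220). A few small steps will confirm it's against the stop.

Request:
servo_tool:
  targets: "0 0 0 3 0 0 0;0 0 0 2 0 0 0;0 0 0 2 0 0 0;0 0 0 0 0 0 0"

```text
time: 4.87
tool_pos: [0.5682, -0.1172, 0.0841]
tcp_rot: [-3.095, 0.516, 0.025]
wrist_force: [0.5, -0.3, -0.2]
width: 0.001
```

```bash
python3 -c "
from h import *
where([27,-35,84])"
```

```text
t 4.87 pos [ 0.5682 -0.1172  0.0841] station mm [ 26.1 -34.   84.1] F_st [ 0.6 -0.1 -0.2] w 0.001 q [-0.25  0.23  1.93  0.    0.99  1.65]
turn left(tool) [-0.001  0.016  0.004]
shift now [0.9 1.1 0.1]
```

Request:
servo_tool:
  targets: "0 0.01 0 4 0 0 0;0 0 0 4 0 0 0"

```text
time: 5.03
tool_pos: [0.5689, -0.1174, 0.0832]
tcp_rot: [-3.094, 0.516, 0.035]
wrist_force: [-13.7, 4.4, 10.8]
width: 0.002
```

```bash
python3 -c "
from h import *
where([30,-35,84])"
```

```text
t 5.03 pos [ 0.5689 -0.1174  0.0832] station mm [ 26.8 -34.   83.2] F_st [-14.4  -0.3  10.8] w 0.002 q [-0.25  0.24  1.93  0.    1.    1.65]
turn left(tool) [-0.001  0.023  0.004]
shift now [ 3.1  1.1 -0.9]
```

It's firmly on the hard stop, with the force at 14 N. I'll back off, lift and look.

Request:
servo_tool:
  targets: "0 0.01 0 -5 0 0 0;0 0.01 0 -10 0 0 0;0 0 0 -10 0 -5 0;0 0 0 -5 0 -20 0;0 0 0 0 0 -25 0;0 0 0 0 0 -15 0;0 0 0 0 0 0 0"

```text
time: 5.62
tool_pos: [0.5382, -0.1071, 0.1498]
tcp_rot: [-3.098, 0.516, 0.0]
wrist_force: [1.3, -0.1, 0.3]
width: 0.002
```

```bash
python3 -c "
from h import *
where([0,36,110])
snap('scene','scene6.png');snap('wrist','w6.png')
a=cv2.imread('pics/scene6.png')[150:270,240:400]; cv2.imwrite('pics/scene6z.png',cv2.resize(a,None,fx=5,fy=5,interpolation=cv2.INTER_CUBIC))"
```

```text
t 5.62 pos [ 0.5382 -0.1071  0.1498] station mm [ -5.6 -34.3 149.8] F_st [1.2 0.3 0.3] w 0.002 q [-0.24  0.09  1.96  0.    1.09  1.66]
turn left(tool) [-0.001  0.     0.005]
shift now [  5.9 -70.2  39.9]
```

View pics/scene6z.png

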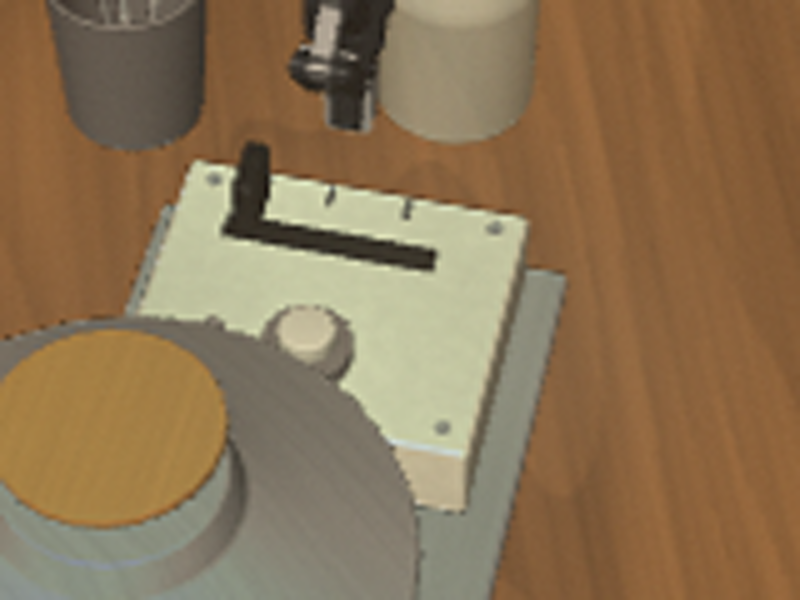

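View pics/w6.png

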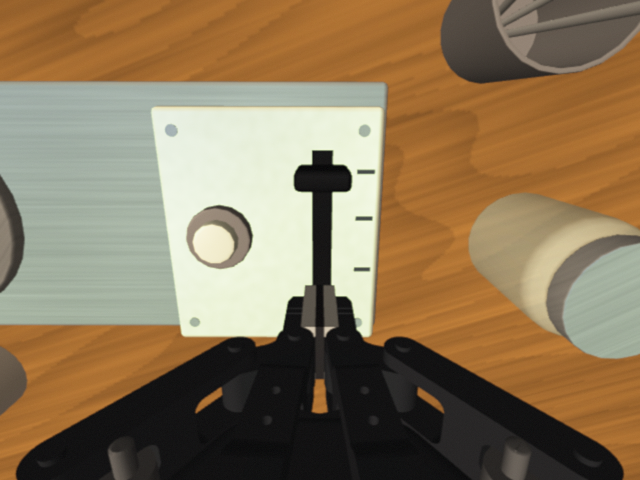

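The lever stays at the slot end, level with the last mark (wrist view 322,178). The button is free at (215,243). Next I'll locate it and move above it.

Run:
```python
from h import *
s=bot.read_state(); c=read_camera('wrist'); T=np.eye(4);T[:3,:3]=R.from_rotvec(s['tcp_rot']).as_matrix();T[:3,3]=s['tool_pos']
T=T@np.array(c['T_tool_cam'])
cam=dict(mtx=c['mtx'],eye=T[:3,3],orientation=R.from_matrix(T[:3,:3]).as_rotvec())
print((Rs.T@(ray(cam,(215,243),.078)-[SX,SY,0])*1e3).round(1))
```

```text
[-0.6 32.4 78. ]
```

Request:
servo_tool:
  targets: "0 0 0 3 -20 0 0;0 0 0 2 -25 0 0;0 0 0 0 -20 5 0;0 0 0 0 -4 10 0;0 0 0 0 0 10 0;0 0 0 0 0 0 0"

```text
time: 6.27
tool_pos: [0.5594, -0.0415, 0.1112]
tcp_rot: [3.098, -0.519, -0.025]
wrist_force: [-0.7, -0.1, 0.0]
width: -0.001
```

```bash
python3 -c "
from h import *
where([0,35,79])
snap('scene','scene7.png')
a=cv2.imread('pics/scene7.png')[150:270,240:400]; cv2.imwrite('pics/scene7z.png',cv2.resize(a,None,fx=5,fy=5,interpolation=cv2.INTER_CUBIC))"
```

```text
t 6.27 pos [ 0.5594 -0.0415  0.1112] station mm [ -7.1  34.6 111.2] F_st [-0.6 -0.3  0. ] w -0.001 q [-0.12  0.17  1.96  0.    1.04  1.78]
turn left(tool) [0.003 0.016 0.003]
shift now [ 7.6 -0.4 32.1]
```

View pics/scene7z.png

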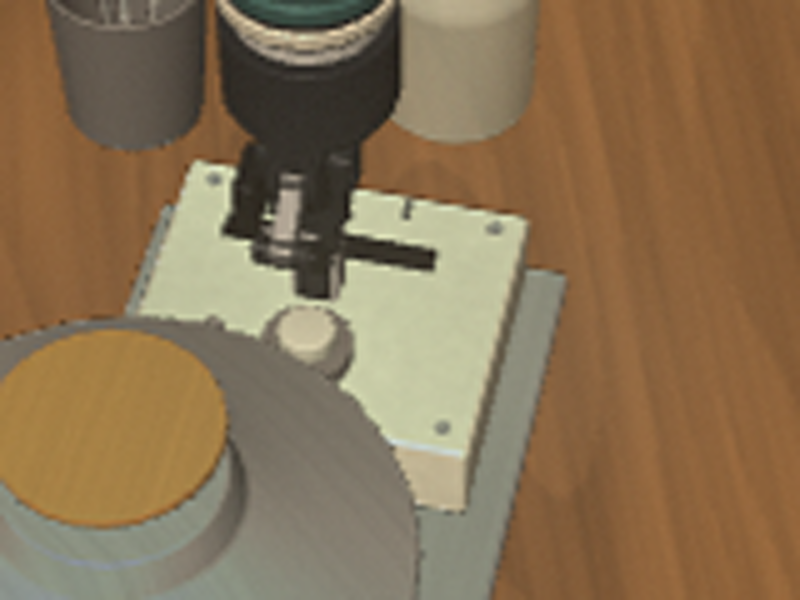

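The fingertips are just above the button, which is at (308,330) in the zoom. I'll go down slowly.

Request:
servo_tool:
  targets: "0.003 0.016 0 7 0 6 0;0 0 0 1 0 8 0;0 0 0 0 0 8 0;0 0 0 0 0 0 0"

```text
time: 6.65
tool_pos: [0.565, -0.0472, 0.0865]
tcp_rot: [3.097, -0.524, -0.005]
wrist_force: [-0.3, 0.4, 0.8]
width: -0.0
```

```bash
python3 -c "
from h import *
where([0,35,79])"
```

```text
t 6.65 pos [ 0.565  -0.0472  0.0865] station mm [ 0.  31.  86.5] F_st [-0.4  0.3  0.8] w -0.0 q [-0.13  0.2   1.97 -0.    0.98  1.78]
turn left(tool) [ 0.002  0.003 -0.   ]
shift now [-0.  -4.   7.5]
```

Request:
servo_tool:
  targets: "0 0 0 0 -3 3 0;0 0 0 0 -2 4 0;0 0 0 0 0 4 0;0 0 0 0 0 4 0"

```text
time: 6.98
tool_pos: [0.5669, -0.0434, 0.0752]
tcp_rot: [3.096, -0.526, -0.006]
wrist_force: [-17.8, 0.9, 45.6]
width: 0.0
```

```bash
python3 -c "
from h import *
where([0,35,79])"
```

```text
t 6.98 pos [ 0.5669 -0.0434  0.0752] station mm [ 0.6 35.2 75.2] F_st [-17.1  -5.   45.6] w 0.0 q [-0.12  0.21  1.97 -0.    0.96  1.79]
turn left(tool) [ 0.002  0.004 -0.002]
shift now [-0.6  0.2 -3.8]
```

45 N against a 4 N spring means the button is bottomed. I'll release it.

Request:
servo_tool:
  targets: "0 0 0 0 0 -2 0"

```text
time: 7.07
tool_pos: [0.5671, -0.0434, 0.079]
tcp_rot: [3.095, -0.526, -0.006]
wrist_force: [-1.0, -0.7, 1.5]
width: 0.001
```

```bash
python3 -c "
from h import *
where([0,35,79])
snap('scene','scene8.png')
a=cv2.imread('pics/scene8.png')[150:270,240:400]; cv2.imwrite('pics/scene8z.png',cv2.resize(a,None,fx=5,fy=5,interpolation=cv2.INTER_CUBIC))"
```

```text
t 7.07 pos [ 0.5671 -0.0434  0.079 ] station mm [ 0.8 35.3 79. ] F_st [-0.7 -0.9  1.5] w 0.001 q [-0.12  0.21  1.97 -0.    0.96  1.79]
turn left(tool) [ 0.002  0.004 -0.002]
shift now [-0.8  0.3 -0. ]
```

View pics/scene8z.png

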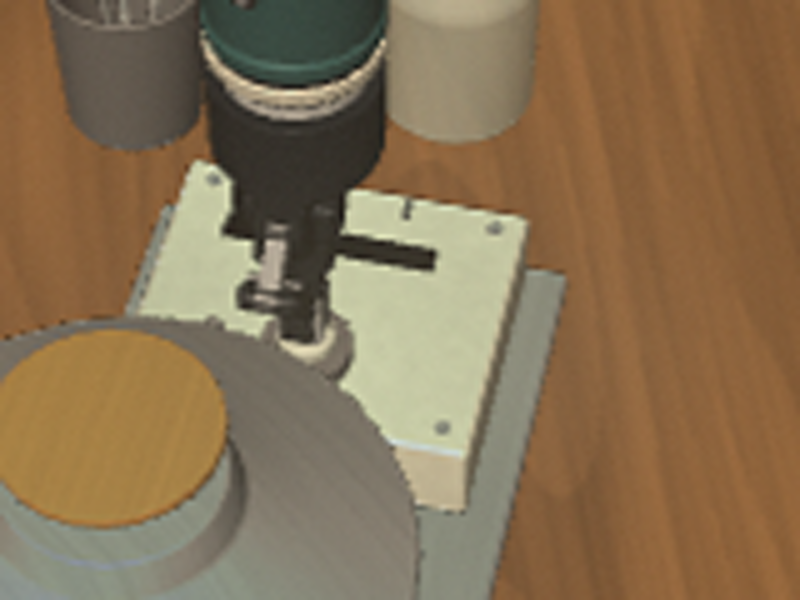

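At z = 79 mm there is light contact, so the stroke runs from about 81 to 75 mm and the press was full. It was brief, though, so I'll press again and hold before leaving.

Request:
servo_tool:
  targets: "0 0 0 0 0 3 0;0 0 0 0 0 2 0;0 0 0 0 0 1 0;0 0 0 0 0 1 0"

```text
time: 7.45
tool_pos: [0.5691, -0.0434, 0.0758]
tcp_rot: [3.096, -0.524, 0.001]
wrist_force: [-6.7, 0.8, 13.5]
width: -0.002
```

Request:
servo_tool:
  targets: "0 0 0 0 0 -4 0;0 0 0 0 0 -15 0;0 0 0 0 0 -30 0;0 0 0 -10 0 -30 0;0 0 0 -30 0 -10 0;0 0 0 -30 0 0 0;0 0 0 -30 0 0 0;0 0 0 0 0 0 0"

```text
time: 8.12
tool_pos: [0.4726, -0.009, 0.1631]
tcp_rot: [3.096, -0.527, -0.003]
wrist_force: [-0.6, -0.6, -0.9]
width: 0.001
```

```bash
python3 -c "
from h import *
where([0,35,79])
snap('wrist','w9.png');snap('scene','scene9.png');snap('top','top9.png')"
```

```text
t 8.12 pos [ 0.4726 -0.009   0.1631] station mm [-99.8  36.7 163.1] F_st [-0.3 -0.8 -0.9] w 0.001 q [-0.07 -0.07  2.1  -0.    1.11  1.84]
turn left(tool) [ 0.001  0.002 -0.002]
shift now [99.9  1.4 84. ]
```

View pics/scene9.png

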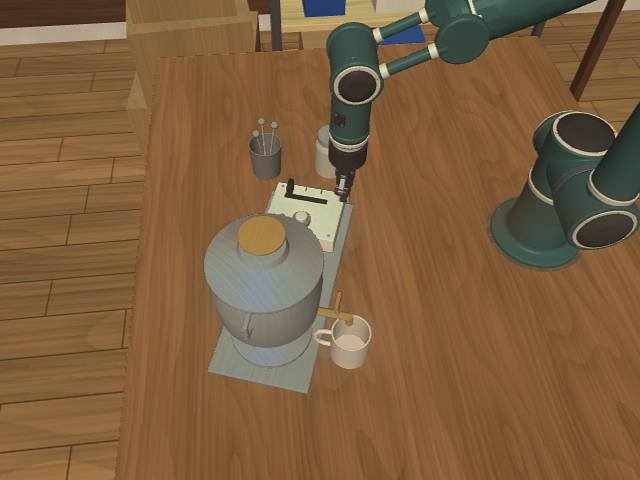

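View pics/w9.png

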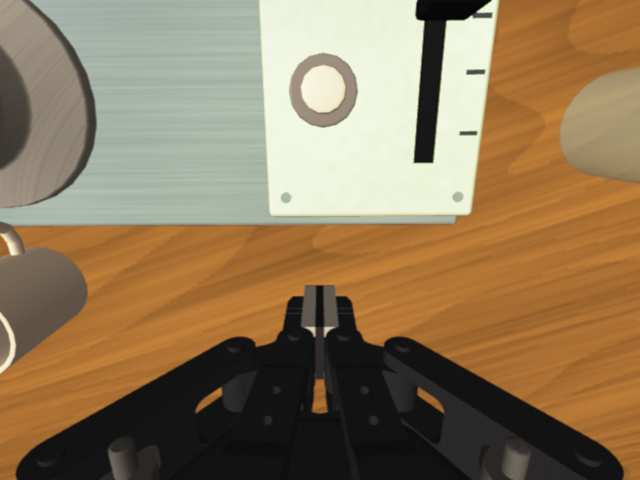

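The button is up at (323,90) in the wrist view, the lever is at the second-stop mark (scene 290,187), and the mug, jar and caddy are where they were. The arm touches nothing, so I'm handing in.

```bash
python3 -c "
from h import *
finish_job()"
```

```text
the job is handed in; nothing more can be done
```

The samovar is set to full boil, and I handed the job in after about 8 s of robot time (limit 42 s); no verdict is reported.

- **Lever:** I pushed it with the shut fingertips past the first notch to the second stop. The highest force I read was about 14 N, against the end stop. After backing off, the camera showed it staying at the end of its slot, and it was still there at the end.
- **Button:** I pressed it twice, both times after the lever was at the stop. The first press hit bottom harder than intended, at about 46 N vertical. It was also brief, so I pressed again and held at about 13 N. The last picture shows the button up again.
- **Bystanders:** The mug, jar and caddy look unmoved in the last pictures. I checked this by eye and did not measure it.
- **Arm:** It was clear of everything, with wrist force near zero.

The wrist camera put the station about 2 to 3 mm from where the fixed cameras did. I also saw tool tilts of up to about 0.02 rad along the way. Neither caused a problem.

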